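# Load the plant turntable and turn it home to its stop

## Task

Lower the small grey pot into the empty ring on the wooden plant turntable, setting it down before you let go. Then turn the turntable counter-clockwise (seen from above) by slowly pushing its bare steel post round until the post meets the rubber index stop, and press it home there with a steady push of about 10 N for one second; the post must never feel 25 N or more. Leave the turntable home with the pot standing in its ring, and do not disturb the other things.

Things in the scene. Friction and masses are not known exactly. Their poses are not given: they have to be found in the camera images.
- pot_mid (a point): Centre, half-way up, of the small grey hard silicone pot: round, open at the top, 65 mm high; tapered from 48 mm across the foot to a straight-sided collar 62 mm across over its top 23 mm; walls 4 mm; about 0.12 kg. z axis up along the pot. It starts upright on the bench, in any of three places that it shares with the cloche and the saucer.
- pot_base (a point): Centre of the underside of the same small pot (32.5 mm below its middle); z axis up.
- seat (a point): Centre of the empty ring on the turntable, at the level of the platter's top (44 mm above the bench), where the pot's underside must stand. The ring is a low steel fence 8 mm high, 58 mm inside and 66 mm outside; it sits 75 mm from the turntable's centre, on the side opposite the post, and turns with the platter.
- post (a point): Middle of the bare upright steel post on the platter, by which the turntable is pushed: round, 18 mm thick, standing from the platter's top to 116 mm above the bench (this point is 80 mm above the bench), 120 mm from the turntable's centre.
- hub (a point): Centre of the turntable on its vertical axis, at the platter's top, 44 mm above the bench. The wooden platter is 280 mm across and 16 mm thick on a fixed steel foot. Besides the ring and the post it carries a fastened terracotta pot with a cactus, 56 mm wide, reaching 119 mm above the bench, centred 70 mm from the axis, a hundred degrees clockwise of the post.
- turntable (a joint): Angle of the turntable (rad), growing counter-clockwise seen from above. It ends at 2.2, where the post just touches the rubber stop; it starts 1.3 to 2.0 rad short of that. It turns freely with a slight drag of about 2.5 N at the post and stays where it is left; bumping the post at 100 mm/s or more can by itself reach 25 N, so push it slowly. Against the stop the rubber gives only slightly (of the order of 1 mm at 10 N, differing from day to day).
- index_stop (a point): Face of the rubber pad of the fixed index stop, 92 mm above the bench, where the leading side of the post lands when home (the post's axis is then 9 mm short of this point). The pad is 20 mm across, carried by a steel bracket that rises outside the rim to 104 mm above the bench, on the counter-clockwise side of the home place of the post.
- foot: The fixed steel foot of the turntable, origin on the turntable's axis at bench level; it carries the index stop.
- cloche: Small glass cloche (bell with a knob), 72 mm across, 96 mm high; origin at the centre of its underside. Leave it alone.
- saucer: Ceramic saucer, 100 mm across, 18 mm high; origin at the centre of its underside. Leave it alone.
- bigpot: Large grey pot, 120 mm across, 100 mm high; origin at the centre of its underside. Leave it alone.
- can: Plastic watering can, 130 mm wide body, 165 mm high, spout along its x axis; origin at the centre of its underside. Leave it alone.
- planter: Steel bulb planter standing on its tube, 66 mm wide, 204 mm high with its cross handle along its x axis; origin at the centre of its underside. Leave it alone.
- trowel: Hand trowel lying on the bench, 265 mm long along its x axis, blade to +x; origin at the middle on the bench. Leave it alone.
There are look-alikes about, which are no part of the job. What is shaped like the part that bears pot_mid but green or purple is not meant.

How it is judged:
On the way, in this order (a step that is already met when the one before it is completed fails the run):
1. the pot stands in the empty ring while still held by the fingers (horizontal distance between pot_base and seat below 0.006 m and z of pot_base in the frame of seat below 0.004 m and angle between pot_mid's own z axis and vertical below 0.12 rad and contact force between the fingers and pot above 0.5 N), for 0.1 s.
2. the turntable is at its stop and the fingers press on it with 6 to 15 N, without a break for half a second (value of joint turntable above 2.185 rad and contact force between the fingers and turntable between 6 and 15 N), for 0.5 s.
At the end, for the whole second after the job is handed in: The turntable rests at its index stop (within 0.02 rad of 2.2), the small pot stands upright in the ring (within 6 mm of its centre, on the platter), everything is still and let go (value of joint turntable above 2.18 rad and velocity of joint turntable between -0.02 and 0.02 rad/s and horizontal distance between pot_base and seat below 0.006 m and z of pot_base in the frame of seat below 0.004 m and angle between pot_mid's own z axis and vertical below 0.12 rad and linear speed of pot below 0.02 m/s); the robot touches nothing.
It fails at once if the turntable (post, ring or platter) is pushed with 25 N or more (contact force between the arm and turntable above 25 N).
It fails at once if the turntable (post, ring or platter) is pushed by the fingers with 25 N or more (contact force between the fingers and turntable above 25 N).
It fails at once if another thing is shifted by 20 mm or more (distance of any of cloche, saucer, bigpot, can, planter, trowel from where it was at the start of the episode above 0.02 m).
It fails at once if the cloche, the planter or the can is tipped (angle between any of cloche, planter, can's own z axis and vertical above 0.3 rad).
It also fails if it takes over 72 s, if anything falls off the work surface, if the arm or the gripper's body presses on something with over 40 N, if the wrist force passes 120 N, or if a joint passes its speed limit or range.

## Robot

A 7-joint arm with a two-finger parallel gripper is mounted at the origin on the work surface. World frame = base frame: x ahead of the robot, y to its left, z up, the work surface at z = 0. Lengths are in m, angles in rad, forces in N, time in s.
With the tool pointing down it reaches from about 0.35 to 0.9 m from the base axis. Payload 7.2 kg.
Tool frame: the origin (TCP) lies between the finger pads; the fingertips stand 25 mm ahead of it and the grasp point (between the pads) lies 6 mm ahead of it (bot.tip_reach is the distance from the TCP to the fingertips, in m); z points along the fingers, x is the direction in which the jaws open and shut, and the axes are right-handed (so a half turn about z gives the same grasp; the last joint's range is limited). The gripper opens to 88 mm and grips with 3 to 60 N. Pads are 20 mm wide; open, the fingers measure 115 mm over their backs; the gripper's body (75 mm by 178 mm) begins 61 mm behind the grasp point.
Start: joints at [1.037, 0.411, -0.013, 1.596, 0.006, 1.134, -0.082], TCP at [0.281, -0.558, 0.248] pointing down, gripper open.
Joint ranges: [-2.95, 2.95], [-0.29, 1.99], [-1.47, 1.44], [0.14, 2.54], [-1.03, 4.17], [0.13, 1.85], [-2.86, 2.86]. Speed limits (rad/s): [2.39, 2.39, 3.01, 3.01, 3.14, 3.14, 3.14].

## Interface

Orientations are given as a unit quaternion [w, x, y, z].
In Python, from cell import bot gives the robot as it stands.
- The arm moves only by the shell command python3 -m handwheel 'ROWS' [FORCE]. ROWS is JSON, a list of rows, each an object with "jaw": the opening, from 0 (shut) to 1 (fully open); "translation": the shift along the tool's x, y, z in units of 30 mm (1.0 is 30 mm), a list of three; "turn": the turn about the tool's z in units of 6 degrees (1.0 is 6 degrees). In form: [{"jaw": jaw, "translation": [x, y, z], "turn": turn}, ...]. A call has 1 to 5 rows; each row shifts and turns the commanded pose from where the row before left it, along the tool's axes as they then stand; what a row does not reach is not made up. A row lasts 1/12 s, in which the tool goes at most 41.7 mm and 7.16 degrees, less where a joint would pass 70% of its speed; a pose out of reach is approached as far as the arm can. A call is refused whole if a number of a shift passes 1 or a number of a turn 1, either way. A call with a gripper value outside its range is refused whole. The fingers move at their own pace and stop on an object; FORCE is the grip in N (left out, the last holds). Time passes only in rows, so rows that do not move let the fingers close. It gives the time, the measured TCP pose, the force and the opening at its end, in the units of the state.
- bot.get_state(): the state, without advancing time (a new reading comes with each control period).
- bot.grab_frame(name): name is "side" or "top"; returns a dict with "img" (420x560x3 uint8, blue, green, red), "fovy" (degrees; the focal length in pixels is half the picture's height over the tangent of half this angle, whatever the lens; pixels are square), "cx", "cy" (the principal point, pixels), "extrinsics" (4x4, takes a point from world to camera coordinates). Camera axes: x right, y down, z forward; pixel columns grow to the right and rows downward; lengths in m; the calibration is good to about 2 mm. A picture is of the moment at which its call begins. There is no depth.
- bot.sign_off(): hands the job in, once; it reports no verdict.
Trained networks look in a picture, given as the dict that the camera call returned (one of the last four; its "shot" number tells which), for a name from the list of things; names that differ only in an ending like _2 or _b are one class to them, and where a whole thing is asked for, a point or a joint stands for the part that bears it (a point fixed in the world has none). Each returns a list of dicts, best first, with "p" (0 to 1); they miss things now and then, are a little off and sometimes report something else, mostly with a low value. They report only what shows in the picture. A call takes as long as a camera call. They do not tell look-alikes from the thing itself.
- bot.look_for(name, picture): "uv" ([column, row] in pixels, amid what is visible of it).
- bot.masks_of(name, picture): "region" (420x560 bool, what is visible of it) and "uv" ([column, row] in pixels, amid what is visible of it).
The state is a dict: "time": time; "joint_pos": joint angles; "dq": joint speeds; "joint_torque": joint torques, N m; "ee_pos": TCP position; "eef_rot": TCP orientation; "force": force on the tool from outside, world axes, zero at the start; "moment": the same for the moment, N m; "opening": finger opening in m.
Only numpy, scipy, OpenCV 4.12 (cv2) and the standard library are available. Lean on these libraries where they do the work, as an engineer would, in place of code of your own. Each camera call takes 0.05 s, during which the arm holds its last target. There are 200 camera calls.

## Working session

There is one attempt and no reset: what is moved stays moved. The work goes in short steps, Python scripts to look and compute and a shell command to move; the robot and the scene stay as the last step left them, time stands still between calls to the robot, and variables do not carry over. Pictures are saved under pics/ and viewed, about 8 in all and at most 12, crops included, and the job is handed in when it is done.

```bash
mkdir -p pics; ls; cat > h.py <<'E'
import numpy as np,cv2
from cell import bot
from scipy.spatial.transform import Rotation as R
def K(p):
    f=p["img"].shape[0]/2/np.tan(np.radians(p["fovy"])/2); return f,p["cx"],p["cy"]
def ray(p,uv):
    f,cx,cy=K(p);E=np.array(p["extrinsics"]);d=E[:3,:3].T@np.array([(uv[0]-cx)/f,(uv[1]-cy)/f,1]);return -E[:3,:3].T@E[:3,3],d
def onz(p,uv,z):
    c,d=ray(p,uv);return c+d*(z-c[2])/d[2]
def proj(p,X):
    f,cx,cy=K(p);E=np.array(p["extrinsics"]);c=E[:3,:3]@np.array(X)+E[:3,3];return np.array([f*c[0]/c[2]+cx,f*c[1]/c[2]+cy])
E
python3 - <<'E'
from h import *
np.set_printoptions(precision=3,suppress=True)
fr={}
for n in("top","side"):
    p=bot.grab_frame(n);fr[n]=p;cv2.imwrite(f"pics/{n}0.png",p["img"]);print(n,p["fovy"],p["cx"],p["cy"],ray(p,(p["cx"],p["cy"])), {k:v for k,v in p.items() if k not in("img","extrinsics")})
zs=dict(pot_mid=.0325,seat=.044,post=.116,hub=.044,index_stop=.092,cloche=.05,saucer=.01)
for n,p in fr.items():
    for k,z in zs.items():
        for d in bot.look_for(k,p)[:4]: print(n,k,round(d["p"],2),np.round(d["uv"],1),onz(p,d["uv"],z))
print(bot.get_state())
E
```

```text
pics
top 42.583086761556366 275.241668189577 204.80061623793836 (array([0.398, 0.044, 1.572]), array([ 0.11 ,  0.003, -0.994])) {'fovy': 42.583086761556366, 'cx': 275.241668189577, 'cy': 204.80061623793836, 'shot': 1}
side 47.03537448038913 276.7308848699531 212.93069592159574 (array([0.13 , 0.957, 1.047]), array([ 0.318, -0.657, -0.683])) {'fovy': 47.03537448038913, 'cx': 276.7308848699531, 'cy': 212.93069592159574, 'shot': 2}
top pot_mid 0.9 [368.8 244.6] [ 0.461 -0.22   0.032]
top pot_mid 0.66 [389.6 290.1] [ 0.334 -0.28   0.032]
top pot_mid 0.58 [425.6 279.4] [ 0.367 -0.381  0.032]
top seat 0.94 [264.5 219.4] [0.524 0.079 0.044]
top post 0.76 [268.1 219.7] [0.518 0.068 0.116]
top hub 0.96 [264.4 220.8] [0.52  0.079 0.044]
top index_stop 0.77 [264.3 222.1] [0.513 0.078 0.092]
top cloche 0.93 [415.7 225.6] [ 0.517 -0.349  0.05 ]
top saucer 0.94 [367.8 185.1] [ 0.636 -0.22   0.01 ]
side pot_mid 0.93 [384.4 184. ] [ 0.342 -0.294  0.032]
side pot_mid 0.8 [343.5 189.7] [ 0.454 -0.21   0.032]
side pot_mid 0.8 [382.  167.1] [ 0.375 -0.378  0.032]
side seat 0.8 [287.8 242.4] [0.516 0.09  0.044]
side post 0.58 [285.8 241.3] [0.495 0.151 0.116]
side hub 0.92 [285.5 242.5] [0.522 0.093 0.044]
side index_stop 0.98 [288.1 244.6] [0.493 0.139 0.092]
side cloche 0.87 [339.8 162.9] [ 0.507 -0.317  0.05 ]
side saucer 0.72 [295.9 179.2] [ 0.626 -0.22   0.01 ]
{'time': 0.8, 'joint_pos': array([ 1.037,  0.411, -0.013,  1.596,  0.006,  1.134, -0.082]), 'dq': array([-0.001, -0.   , -0.   ,  0.   ,  0.   , -0.001, -0.002]), 'joint_torque': array([  0.   , -58.765,   0.641, -29.137,  -0.054,   0.01 ,   0.   ]), 'ee_pos': array([ 0.281, -0.558,  0.248]), 'eef_rot': array([-0.   ,  0.851, -0.525,  0.   ]), 'force': array([ 0.18 , -0.705,  0.769]), 'moment': array([-0.017,  0.011,  0.005]), 'opening': 0.08761131744377235}
```

```bash
python3 - <<'E'
import cv2
a=cv2.imread("pics/top0.png")[100:360,170:510];cv2.imwrite("pics/top0c.png",cv2.resize(a,None,fx=2.3,fy=2.3,interpolation=cv2.INTER_CUBIC))
a=cv2.imread("pics/side0.png")[100:360,150:490];cv2.imwrite("pics/side0c.png",cv2.resize(a,None,fx=2.3,fy=2.3,interpolation=cv2.INTER_CUBIC))
E
```

```text
(no output)
```

View pics/top0c.png

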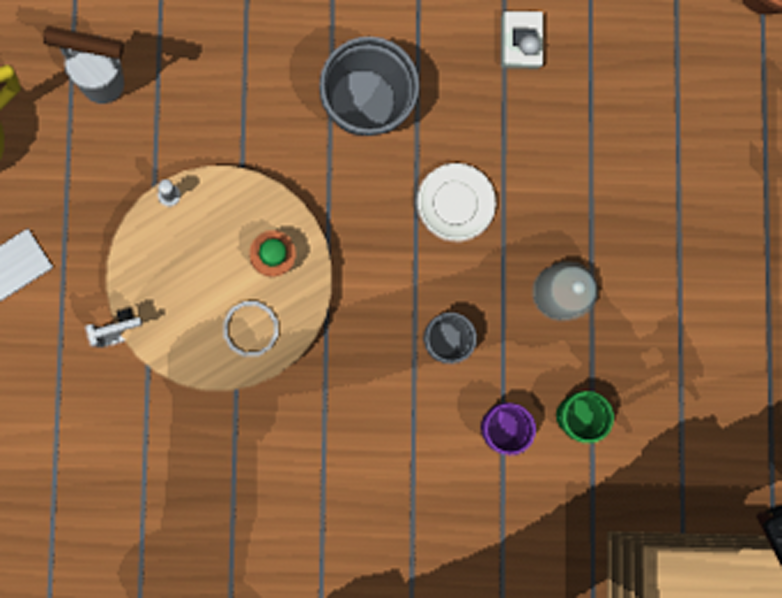

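View pics/side0c.png

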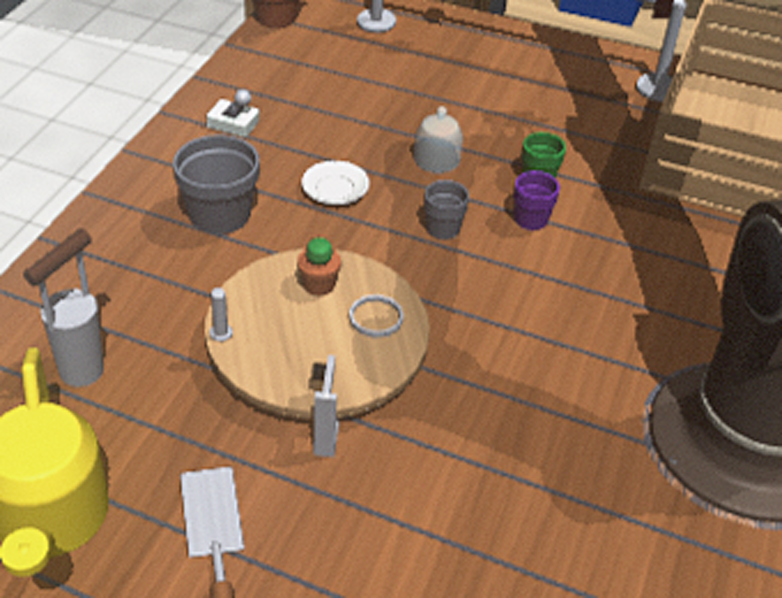

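```bash
cat >> h.py <<'E'
from scipy.optimize import minimize
T=np.linspace(0,2*np.pi,48,endpoint=False)
def circ(x,y,z,r): return np.c_[x+r*np.cos(T),y+r*np.sin(T),0*T+z]
MOD=dict(pot=[(0,.024),(.042,.031),(.065,.031)],ring=[(.044,.033),(.052,.033)],post=[(.055,.009),(.116,.009)])
S=8
def hull(p,xy,mod,dz=0):
    P=np.array([proj(p,q) for z,r in mod for q in circ(*xy,z+dz,r)],np.float32)
    return cv2.convexHull(P)[:,0]
def fit(ps,kind,xy0,dz=0,smax=60,pad=6,masks=None,save=None):
    mod=MOD[kind];tg=[]
    for p in ps:
        h=hull(p,xy0,mod,dz);a=np.floor(h.min(0)-pad).astype(int);b=np.ceil(h.max(0)+pad).astype(int)
        w=p["img"][a[1]:b[1],a[0]:b[0]]
        hsv=cv2.cvtColor(w,cv2.COLOR_BGR2HSV);m=((hsv[...,1]<smax)*255).astype(np.uint8)
        m=cv2.resize(m,None,fx=S,fy=S,interpolation=cv2.INTER_LINEAR)>127
        n,l,st,_=cv2.connectedComponentsWithStats(m.astype(np.uint8))
        k=1+np.argmax(st[1:,4]);pts=cv2.findNonZero((l==k).astype(np.uint8))
        t=np.zeros(m.shape,np.uint8);cv2.fillConvexPoly(t,cv2.convexHull(pts),1);tg.append((a,t))
    def cost(xy,each=False):
        c=[]
        for p,(a,t) in zip(ps,tg):
            h=(hull(p,xy,mod,dz)-a+.5)*S-.5;q=np.zeros_like(t);cv2.fillConvexPoly(q,np.round(h).astype(np.int32),1)
            c.append(1-(q&t).sum()/max(1,(q|t).sum()))
        return c if each else sum(c)
    r=minimize(cost,xy0,method="Nelder-Mead",options=dict(initial_simplex=np.array(xy0)+np.array([[0,0],[.008,0],[0,.008]]),xatol=1e-4))
    return r.x,np.round(cost(r.x,True),3)
E
python3 - <<'E'
from h import *
np.set_printoptions(precision=4,suppress=True)
t=bot.grab_frame("top");s=bot.grab_frame("side")
c=lambda u,v:(u/2.3+170,v/2.3+100)
res={}
for k,uv,z in(("pot",c(451,337),.065),("ring",c(251,328),.05),("post",c(168,188),.116)):
    x0=onz(t,uv,z)[:2];print(k,x0)
    for sm in(60,80):
        for ps in([t],[s],[t,s]): print("  ",sm,*fit(ps,k,x0,smax=sm))
E
```

```text
pot [ 0.4539 -0.2068]
   60 [ 0.4544 -0.2061] [0.031]
   60 [ 0.4511 -0.202 ] [0.13]
   60 [ 0.4539 -0.2061] [0.037 0.179]
   80 [ 0.4542 -0.2062] [0.024]
   80 [ 0.4527 -0.2016] [0.137]
   80 [ 0.454 -0.206] [0.026 0.179]
ring [0.459  0.0359]
   60 [0.4591 0.0375] [0.083]
   60 [0.4574 0.042 ] [0.048]
   60 [0.4584 0.0405] [0.118 0.071]
   80 [0.4591 0.0375] [0.092]
   80 [0.4578 0.0427] [0.069]
   80 [0.4582 0.0401] [0.113 0.092]
post [0.6197 0.139 ]
   60 [0.6211 0.1416] [0.411]
   60 [0.6165 0.1579] [0.463]
   60 [0.6222 0.1438] [0.415 0.536]
   80 [0.6211 0.1416] [0.423]
   80 [0.6159 0.1627] [0.476]
   80 [0.6222 0.1438] [0.427 0.548]
```

```bash
cat >> h.py <<'E'
def go(X,ang=None):
    s=bot.get_state();q=s["eef_rot"];r=R.from_quat([q[1],q[2],q[3],q[0]]).as_matrix()
    d=r.T@(np.array(X)-s["ee_pos"])
    a=np.degrees(np.arctan2(r[1,0],r[0,0]))
    print("t",round(s["time"],2),"tcp",np.round(s["ee_pos"],4),"xang",round(a,2),"zax",np.round(r[:,2],4),"F",np.round(s["force"],2),"open",round(s["opening"],4),"q7",round(s["joint_pos"][6],2))
    print("units",np.round(d/.03,2),"" if ang is None else ("turn",round(-((ang-a+180)%360-180)/6,2)))
E
python3 -c "
from h import *
go([.4535,-.204,.15])"
```

```text
t 0.9 tcp [ 0.2807 -0.5584  0.2477] xang -63.31 zax [ 0. -0. -1.] F [-0.1   1.27  0.29] open 0.0876 q7 -0.08
units [ -7.97 -10.45   3.26]
```

```bash
for i in 1; do python3 -m handwheel '[{"jaw":1,"translation":[-0.53,-0.7,0],"turn":0},{"jaw":1,"translation":[-0.53,-0.7,0],"turn":0},{"jaw":1,"translation":[-0.53,-0.7,0],"turn":0},{"jaw":1,"translation":[-0.53,-0.7,0],"turn":0},{"jaw":1,"translation":[-0.53,-0.7,0],"turn":0}]' 25
python3 -m handwheel '[{"jaw":1,"translation":[-0.53,-0.7,0.2],"turn":0},{"jaw":1,"translation":[-0.53,-0.7,0.2],"turn":0},{"jaw":1,"translation":[-0.53,-0.7,0.2],"turn":0},{"jaw":1,"translation":[-0.53,-0.7,0.2],"turn":0},{"jaw":1,"translation":[-0.53,-0.7,0.2],"turn":0}]'
python3 -m handwheel '[{"jaw":1,"translation":[-0.53,-0.7,0.4],"turn":0},{"jaw":1,"translation":[-0.53,-0.7,0.4],"turn":0},{"jaw":1,"translation":[-0.53,-0.7,0.4],"turn":0},{"jaw":1,"translation":[-0.53,-0.7,0.4],"turn":0},{"jaw":1,"translation":[-0.53,-0.65,0.4],"turn":0}]'; done
python3 - <<'E'
from h import *
go([.4535,-.204,.059])
s=bot.grab_frame("side");t=bot.grab_frame("top")
for n,p in(("s",s),("t",t)): cv2.imwrite(f"pics/{n}1.png",p["img"])
a=np.vstack([cv2.resize(p["img"][130:240,270:450],None,fx=2.7,fy=2.7,interpolation=cv2.INTER_CUBIC) if n=="s" else cv2.resize(p["img"][190:300,300:480],None,fx=2.7,fy=2.7,interpolation=cv2.INTER_CUBIC) for n,p in(("s",s),("t",t))])
cv2.imwrite("pics/v1.png",a)
X=bot.get_state()["ee_pos"]
print(proj(s,X+[0,0,-.025]),proj(t,X+[0,0,-.025]))
E
```

```text
time: 1.32
ee_pos: [0.3392, -0.4391, 0.2477]
eef_rot: [0.0, 0.851, -0.525, 0.0]
force: [0.7, -0.3, 0.1]
opening: 0.0873
time: 1.73
ee_pos: [0.3974, -0.3209, 0.2176]
eef_rot: [0.0, 0.851, -0.525, 0.0]
force: [0.7, 0.4, 0.5]
opening: 0.0879
time: 2.15
ee_pos: [0.4544, -0.2033, 0.1574]
eef_rot: [-0.0, 0.851, -0.525, 0.0]
force: [0.1, 0.4, 0.5]
opening: 0.0874
t 2.15 tcp [ 0.4544 -0.2033  0.1574] xang -63.31 zax [ 9.e-04 -2.e-04 -1.e+00] F [0.12 0.38 0.46] open 0.0874 q7 -0.86
units [0.01 0.04 3.28] 
[345.09775604 167.1017304 ] [367.70296774 245.39444465]
```

View pics/v1.png

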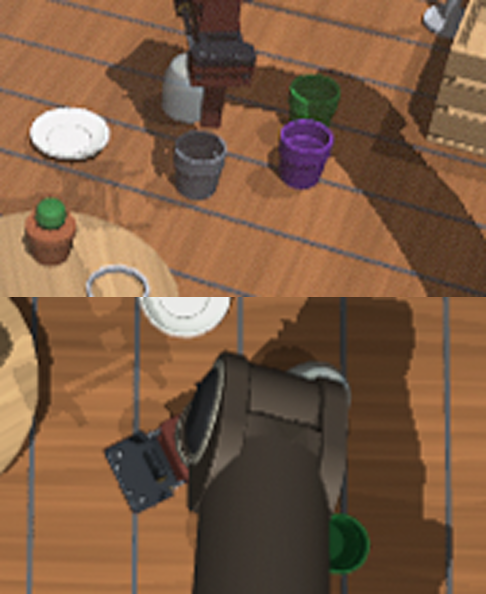

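```bash
python3 -m handwheel '[{"jaw":1,"translation":[0,0,0.8],"turn":0},{"jaw":1,"translation":[0,0.04,0.8],"turn":0},{"jaw":1,"translation":[0,0,0.8],"turn":0},{"jaw":1,"translation":[0,0,0.6],"turn":0},{"jaw":1,"translation":[0,0,0.28],"turn":0}]' 25
python3 -m handwheel '[{"jaw":0.8,"translation":[0,0,0],"turn":0},{"jaw":0.7,"translation":[0,0,0],"turn":0},{"jaw":0.6,"translation":[0,0,0],"turn":0},{"jaw":0.5,"translation":[0,0,0],"turn":0},{"jaw":0.4,"translation":[0,0,0],"turn":0}]' 20
python3 -m handwheel '[{"jaw":0.3,"translation":[0,0,0],"turn":0},{"jaw":0.3,"translation":[0,0,0],"turn":0},{"jaw":0.3,"translation":[0,0,0],"turn":0}]' 20
python3 - <<'E'
from h import *
go([.4535,-.204,.059])
s=bot.grab_frame("side")
cv2.imwrite("pics/v2.png",cv2.resize(s["img"][130:230,280:430],None,fx=4,fy=4,interpolation=cv2.INTER_CUBIC))
E
```

```text
time: 2.67
ee_pos: [0.4514, -0.2055, 0.0575]
eef_rot: [0.0, 0.851, -0.525, -0.001]
force: [-0.3, 0.8, 0.7]
opening: 0.0878
time: 3.08
ee_pos: [0.4533, -0.2054, 0.0605]
eef_rot: [-0.0, 0.851, -0.525, 0.001]
force: [0.4, -0.8, 5.0]
opening: 0.0631
time: 3.33
ee_pos: [0.4534, -0.2054, 0.0604]
eef_rot: [-0.0, 0.851, -0.525, 0.001]
force: [-1.5, -0.1, 7.2]
opening: 0.0628
t 3.33 tcp [ 0.4534 -0.2054  0.0604] xang -63.31 zax [ 0.0019 -0.001  -1.    ] F [-1.47 -0.14  7.22] open 0.0628 q7 -0.9
units [-0.04 -0.03  0.05]
```

View pics/v2.png

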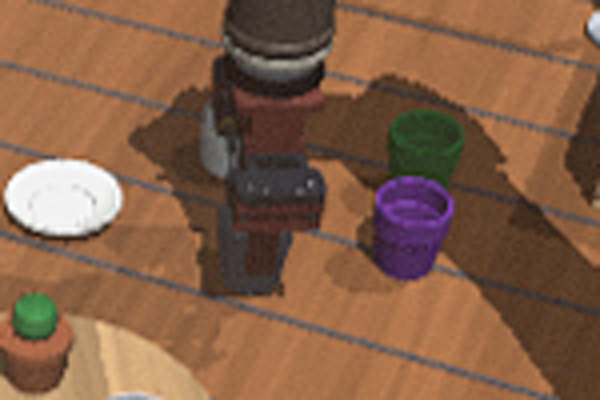

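```bash
python3 -m handwheel '[{"jaw":0.3,"translation":[0,0,-0.4],"turn":0},{"jaw":0.3,"translation":[0,0,-0.8],"turn":0},{"jaw":0.3,"translation":[0,0,-0.8],"turn":0},{"jaw":0.3,"translation":[0,0,-0.8],"turn":0},{"jaw":0.3,"translation":[0,0,-0.4],"turn":0}]' 20
python3 -c "
from h import *
go([.4587,.038,.156])"
```

```text
time: 3.8
ee_pos: [0.4535, -0.2054, 0.1582]
eef_rot: [-0.0, 0.851, -0.525, 0.002]
force: [0.4, 0.5, -0.7]
opening: 0.0627
t 3.8 tcp [ 0.4535 -0.2054  0.1582] xang -63.32 zax [ 0.0032 -0.0013 -1.    ] F [ 0.39  0.53 -0.72] open 0.0627 q7 -0.86
units [-7.17 -3.8   0.06]
```

```bash
python3 -m handwheel '[{"jaw":0.3,"translation":[-0.3,-0.16,0],"turn":0},{"jaw":0.3,"translation":[-0.65,-0.345,0],"turn":0},{"jaw":0.3,"translation":[-0.65,-0.345,0],"turn":0},{"jaw":0.3,"translation":[-0.65,-0.345,0],"turn":0}]'
python3 -m handwheel '[{"jaw":0.3,"translation":[-0.65,-0.345,0],"turn":0},{"jaw":0.3,"translation":[-0.65,-0.345,0],"turn":0},{"jaw":0.3,"translation":[-0.65,-0.345,0],"turn":0},{"jaw":0.3,"translation":[-0.65,-0.345,0],"turn":0}]'
python3 -m handwheel '[{"jaw":0.3,"translation":[-0.65,-0.345,0],"turn":0},{"jaw":0.3,"translation":[-0.65,-0.345,0],"turn":0},{"jaw":0.3,"translation":[-0.65,-0.345,0],"turn":0},{"jaw":0.3,"translation":[-0.37,-0.19,0],"turn":0},{"jaw":0.3,"translation":[0,0,0],"turn":0}]'
python3 -m handwheel '[{"jaw":0.3,"translation":[0,0,0.5],"turn":0},{"jaw":0.3,"translation":[0,0,0.3],"turn":0},{"jaw":0.3,"translation":[0,0,0.2],"turn":0},{"jaw":0.3,"translation":[0,0,0],"turn":0}]'
python3 - <<'E'
from h import *
go([.4587,.038,.1045])
s=bot.grab_frame("side");t=bot.grab_frame("top")
a=cv2.resize(s["img"][170:300,230:400],None,fx=3.2,fy=3.2,interpolation=cv2.INTER_CUBIC)
b=cv2.resize(t["img"][160:290,200:370],None,fx=2,fy=2,interpolation=cv2.INTER_CUBIC)
c=np.zeros((a.shape[0],a.shape[1]+0,3),np.uint8);c[:b.shape[0],:b.shape[1]]=b
cv2.imwrite("pics/v3.png",cv2.resize(a,None,fx=1.4,fy=1.4));cv2.imwrite("pics/t3.png",t["img"]);cv2.imwrite("pics/s3.png",s["img"])
z=bot.get_state()["ee_pos"]
for n,X in(("ring",[.4591,.0375,.048]),("ringS",[.4576,.0422,.048]),("potbase",[z[0],z[1],z[2]-.0604])): print(n,(proj(s,X)-[230,170])*3.2*1.4)
E
```

```text
time: 4.13
ee_pos: [0.4535, -0.1271, 0.1545]
eef_rot: [0.0, 0.851, -0.525, -0.0]
force: [0.7, -0.9, -1.3]
opening: 0.0625
time: 4.47
ee_pos: [0.4553, -0.0385, 0.1544]
eef_rot: [0.0, 0.851, -0.525, -0.001]
force: [0.7, 0.4, -1.7]
opening: 0.0628
time: 4.88
ee_pos: [0.457, 0.042, 0.1545]
eef_rot: [-0.0, 0.852, -0.523, -0.001]
force: [0.1, 0.6, -1.4]
opening: 0.0627
time: 5.22
ee_pos: [0.4566, 0.0376, 0.1236]
eef_rot: [0.001, 0.851, -0.525, -0.001]
force: [-0.2, -1.3, -0.7]
opening: 0.0626
t 5.22 tcp [0.4566 0.0376 0.1236] xang -63.35 zax [-3.2e-03 -5.0e-04 -1.0e+00] F [-0.2  -1.31 -0.72] open 0.0626 q7 -1.44
units [ 0.02 -0.07  0.64] 
ring [373.24539364 293.42243075]
ringS [372.6311575 298.8888188]
potbase [376.36388902 276.42484262]
```

View pics/v3.png

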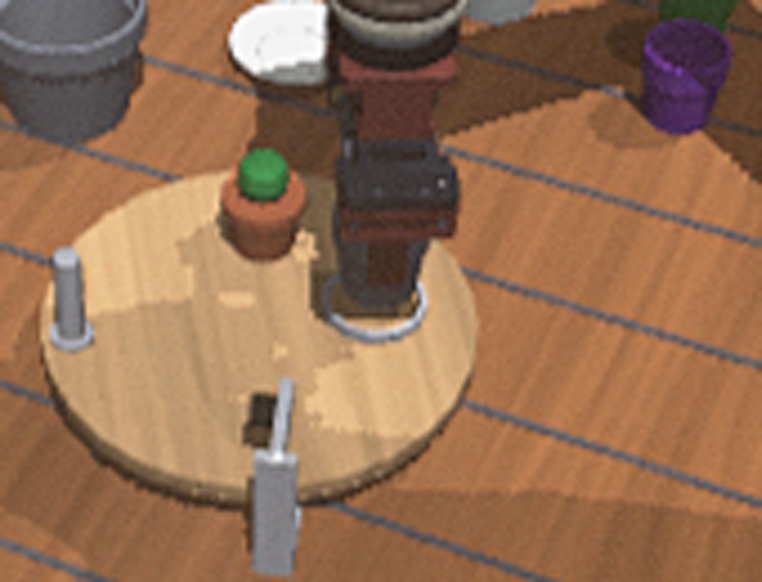

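```bash
python3 -m handwheel '[{"jaw":0.3,"translation":[0,-0.05,0.15],"turn":0},{"jaw":0.3,"translation":[0,0,0.15],"turn":0},{"jaw":0.3,"translation":[0,0,0.1],"turn":0},{"jaw":0.3,"translation":[0,0,0.05],"turn":0},{"jaw":0.3,"translation":[0,0,0],"turn":0}]'
python3 -m handwheel '[{"jaw":0.3,"translation":[0,0,0.05],"turn":0},{"jaw":0.3,"translation":[0,0,0.05],"turn":0},{"jaw":0.3,"translation":[0,0,0],"turn":0}]'
python3 -c "
from h import *
go([.4587,.038,.1045])"
```

```text
time: 5.73
ee_pos: [0.4589, 0.039, 0.1114]
eef_rot: [0.0, 0.851, -0.525, -0.0]
force: [-0.2, 0.4, -2.0]
opening: 0.0628
time: 5.98
ee_pos: [0.4591, 0.039, 0.1086]
eef_rot: [0.0, 0.851, -0.525, -0.0]
force: [-0.8, -0.5, -1.2]
opening: 0.0623
t 5.98 tcp [0.4591 0.039  0.1086] xang -63.31 zax [-1.e-04 -0.e+00 -1.e+00] F [-0.79 -0.45 -1.23] open 0.0623 q7 -1.45
units [0.02 0.03 0.14]
```

```bash
python3 -m handwheel '[{"jaw":0.3,"translation":[0.02,0.02,0.05],"turn":0},{"jaw":0.3,"translation":[0,0,0.05],"turn":0},{"jaw":0.3,"translation":[0,0,0],"turn":0}]'
python3 -m handwheel '[{"jaw":0.3,"translation":[0,0,0.03],"turn":0},{"jaw":0.3,"translation":[0,0,0.03],"turn":0},{"jaw":0.3,"translation":[0,0,0],"turn":0}]'
python3 -c "
from h import *
go([.4587,.038,.1045])"
```

```text
time: 6.23
ee_pos: [0.4588, 0.0381, 0.1055]
eef_rot: [0.0, 0.851, -0.525, -0.0]
force: [-0.3, 0.1, -1.8]
opening: 0.0627
time: 6.48
ee_pos: [0.459, 0.0382, 0.1044]
eef_rot: [0.0, 0.851, -0.525, 0.0]
force: [-1.8, -0.8, 6.5]
opening: 0.0624
t 6.48 tcp [0.459  0.0382 0.1044] xang -63.31 zax [ 2.e-04 -2.e-04 -1.e+00] F [-1.79 -0.75  6.48] open 0.0624 q7 -1.45
units [ 0.    0.01 -0.  ]
```

```bash
python3 -m handwheel '[{"jaw":0.3,"translation":[0,0,0],"turn":0},{"jaw":0.3,"translation":[0,0,0],"turn":0},{"jaw":0.3,"translation":[0,0,0],"turn":0}]'
python3 -m handwheel '[{"jaw":0.75,"translation":[0,0,0],"turn":0},{"jaw":0.85,"translation":[0,0,0],"turn":0},{"jaw":0.95,"translation":[0,0,0],"turn":0},{"jaw":0.95,"translation":[0,0,0],"turn":0}]'
python3 -m handwheel '[{"jaw":0.95,"translation":[0,0,-0.2],"turn":0},{"jaw":0.95,"translation":[0,0,-0.5],"turn":0},{"jaw":0.95,"translation":[0,0,-0.8],"turn":0},{"jaw":0.95,"translation":[0,0,-0.8],"turn":0},{"jaw":0.95,"translation":[0,0,-0.7],"turn":0}]'
python3 - <<'E'
from h import *
np.set_printoptions(precision=4,suppress=True)
s=bot.grab_frame("side");t=bot.grab_frame("top")
cv2.imwrite("pics/t4.png",t["img"]);cv2.imwrite("pics/s4.png",s["img"])
go([.4587,.038,.1])
a=cv2.resize(t["img"][150:280,200:330],None,fx=4,fy=4,interpolation=cv2.INTER_CUBIC)
cv2.imwrite("pics/v4.png",np.hstack([a,cv2.resize(s["img"][190:320,225:290],None,fx=4,fy=4,interpolation=cv2.INTER_CUBIC)]))
for k in("planter","can","bigpot","trowel","index_stop"):
    for p in(t,s):
        for d in bot.look_for(k,p)[:1]: print(k,p["shot"],round(d["p"],2),np.round(d["uv"],1),onz(p,d["uv"],0),onz(p,d["uv"],.1))
E
```

```text
time: 6.73
ee_pos: [0.459, 0.0382, 0.1044]
eef_rot: [0.0, 0.851, -0.525, 0.0]
force: [-2.1, -0.2, 4.7]
opening: 0.0623
time: 7.07
ee_pos: [0.459, 0.0382, 0.1039]
eef_rot: [-0.0, 0.851, -0.525, 0.0]
force: [-0.3, -0.1, -0.5]
opening: 0.0813
time: 7.48
ee_pos: [0.4589, 0.0383, 0.1956]
eef_rot: [-0.0, 0.851, -0.525, 0.0]
force: [-0.0, 0.4, 0.1]
opening: 0.0835
t 7.58 tcp [0.4608 0.0386 0.1974] xang -63.32 zax [ 0.0059  0.0005 -1.    ] F [ 0.28 -0.63 -0.01] open 0.0837 q7 -1.38
units [-0.02  0.09  3.25] 
planter 11 0.18 [367.8 185. ] [ 0.6374 -0.2213  0.    ] [ 0.6221 -0.2044  0.1   ]
planter 10 0.88 [177.3 239.8] [0.838  0.1828 0.    ] [0.7704 0.2568 0.1   ]
can 11 0.89 [140.4 158.7] [0.6984 0.4529 0.    ] [0.6793 0.4269 0.1   ]
can 10 0.94 [163.5 302.9] [0.7402 0.3925 0.    ] [0.682  0.4464 0.1   ]
bigpot 11 0.61 [331.1 138.7] [ 0.7737 -0.1111  0.    ] [ 0.7498 -0.1012  0.1   ]
bigpot 10 0.94 [242.3 176.4] [ 0.8054 -0.1668  0.    ] [ 0.7409 -0.0594  0.1   ]
trowel 11 0.73 [162.9 222.3] [0.5114 0.3769 0.    ] [0.5042 0.3558 0.1   ]
trowel 10 0.63 [245.3 334.2] [0.4983 0.3847 0.    ] [0.4632 0.4394 0.1   ]
index_stop 11 0.96 [244.8 204.2] [0.5709 0.1392 0.    ] [0.5599 0.1332 0.1   ]
index_stop 10 0.58 [284.4 245.1] [0.5374 0.0663 0.    ] [0.4986 0.1514 0.1   ]
```

View pics/v4.png

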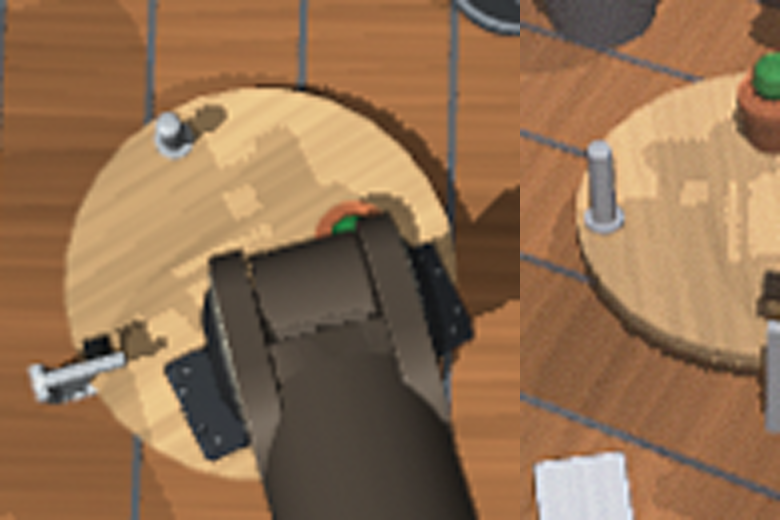

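```bash
python3 - <<'E'
from h import *
np.set_printoptions(precision=4,suppress=True)
s=bot.grab_frame("side");t=bot.grab_frame("top")
for p,top,base in((t,(242,182),(244,185.5)),(s,(244.75,227.2),(245.75,245.5))):
    print(onz(p,top,.116),onz(p,base,.046))
# stop pad (black) in top
print("pad",onz(t,(200+97/4,150+345/4),.1), "side", onz(s,(225+ (770-520)/4+2,190+275/4),.1))
# platter rim fit, top view: brightness wood on platter via circle z=.044
from scipy.optimize import minimize
g=cv2.GaussianBlur(cv2.cvtColor(cv2.imread("pics/top0.png"),cv2.COLOR_BGR2GRAY),(0,0),1).astype(np.float32)
p=t
def cost(x):
    pi=np.array([proj(p,q) for q in circ(*x,.044,.137)],np.float32);po=np.array([proj(p,q) for q in circ(*x,.044,.144)],np.float32)
    f=lambda q:cv2.remap(g,q[:,0].copy(),q[:,1].copy(),cv2.INTER_LINEAR)
    return -np.clip(f(pi)-f(po),0,40).mean()
r=minimize(cost,[.52,.0785],method="Nelder-Mead",options=dict(initial_simplex=[[.52,.0785],[.526,.0785],[.52,.0845]]));print("hub",r.x,r.fun)
E
```

```text
[0.6189 0.1418 0.116 ] [0.6196 0.1405 0.046 ]
[0.6188 0.1502 0.116 ] [0.6181 0.1533 0.046 ]
pad [0.4704 0.1864 0.1   ] side [0.4661 0.1899 0.1   ]
hub [0.5235 0.0783] -36.52069091796875
```

```bash
python3 -c "
from h import *
go([.640,.1126,.19],-57.1)"
```

```text
t 8.18 tcp [0.4588 0.0382 0.1937] xang -63.31 zax [-5.e-04 -0.e+00 -1.e+00] F [ 0.1   0.47 -0.4 ] open 0.0836 q7 -1.38
units [ 0.5  -6.51  0.12] ('turn', np.float64(-1.03))
```

```bash
python3 -m handwheel '[{"jaw":0.6,"translation":[0.05,-0.4,0],"turn":-0.1},{"jaw":0.3,"translation":[0.05,-0.7,0],"turn":-0.1},{"jaw":0,"translation":[0.05,-0.7,0],"turn":-0.1},{"jaw":0,"translation":[0.05,-0.7,0],"turn":-0.1},{"jaw":0,"translation":[0.05,-0.7,0],"turn":-0.1}]' 30
python3 -m handwheel '[{"jaw":0,"translation":[0.05,-0.7,0],"turn":-0.1},{"jaw":0,"translation":[0.05,-0.7,0],"turn":-0.1},{"jaw":0,"translation":[0.05,-0.7,0],"turn":-0.1},{"jaw":0,"translation":[0.05,-0.7,0],"turn":-0.1},{"jaw":0,"translation":[0.05,-0.5,0],"turn":-0.1}]'
python3 -m handwheel '[{"jaw":0,"translation":[0,0,0],"turn":0},{"jaw":0,"translation":[0,0,0],"turn":0}]'
python3 -c "
from h import *
go([.640,.1126,.09],-57.1)"
```

```text
time: 8.6
ee_pos: [0.548, 0.0769, 0.1938]
eef_rot: [0.0, 0.865, -0.502, -0.0]
force: [0.2, -0.4, 1.3]
opening: 0.0537
time: 9.02
ee_pos: [0.6373, 0.1219, 0.1934]
eef_rot: [-0.0, 0.878, -0.479, -0.0]
force: [-0.9, 0.8, 0.7]
opening: 0.0202
time: 9.18
ee_pos: [0.6358, 0.1212, 0.1931]
eef_rot: [0.0, 0.878, -0.479, -0.001]
force: [-0.3, 0.3, -0.2]
opening: 0.0072
t 9.18 tcp [0.6358 0.1212 0.1931] xang -57.29 zax [-0.0013  0.     -1.    ] F [-0.27  0.32 -0.19] open 0.0072 q7 -1.41
units [0.32 0.03 3.44] ('turn', np.float64(-0.03))
```

```bash
python3 -m handwheel '[{"jaw":0,"translation":[0.4,0.03,0],"turn":0},{"jaw":0,"translation":[0,0,0.8],"turn":0},{"jaw":0,"translation":[0,0,0.9],"turn":0},{"jaw":0,"translation":[0,0,0.9],"turn":0},{"jaw":0,"translation":[0,0,0.84],"turn":0}]'
python3 - <<'E'
from h import *
np.set_printoptions(precision=4,suppress=True)
s=bot.grab_frame("side");t=bot.grab_frame("top")
go([.640,.1126,.09],-57.1)
cv2.imwrite("pics/v5.png",np.hstack([cv2.resize(p["img"][a:a+120,b:b+110],None,fx=3.6,fy=3.6,interpolation=cv2.INTER_CUBIC) for p,a,b in((t,150,200),(s,180,210))]))
X=bot.get_state()["ee_pos"]+[0,0,-.025];print((proj(s,X)-[210,180])*3.6+[396,0],(proj(t,X)-[200,150])*3.6)
E
```

```text
time: 9.6
ee_pos: [0.6414, 0.1082, 0.0899]
eef_rot: [0.0, 0.877, -0.48, 0.0]
force: [0.1, -0.6, 0.5]
opening: 0.0004
t 9.7 tcp [0.6388 0.1077 0.0868] xang -57.38 zax [-0.0071 -0.0025 -1.    ] F [-0.46 -0.16 -0.14] open 0.0003 q7 -1.43
units [-0.12 -0.12 -0.11] ('turn', np.float64(-0.05))
[527.7449 176.5585] [199.6604 101.8096]
```

View pics/v5.png

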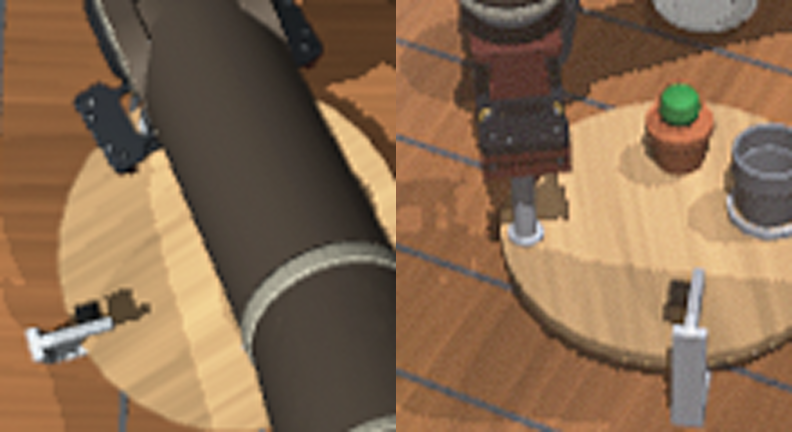

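```bash
python3 -m handwheel '[{"jaw":0,"translation":[-0.1,0,0],"turn":0},{"jaw":0,"translation":[-0.1,0,0],"turn":0},{"jaw":0,"translation":[-0.07,0,0],"turn":0},{"jaw":0,"translation":[-0.07,0,0],"turn":0},{"jaw":0,"translation":[-0.07,0,0],"turn":0}]'
python3 -m handwheel '[{"jaw":0,"translation":[-0.07,0,0],"turn":0},{"jaw":0,"translation":[-0.07,0,0],"turn":0},{"jaw":0,"translation":[-0.07,0,0],"turn":0}]'
python3 -c "
from h import *
go([.622,.1425,.09],-57.1)"
```

```text
time: 10.12
ee_pos: [0.6356, 0.1211, 0.0922]
eef_rot: [-0.001, 0.878, -0.479, 0.001]
force: [-0.3, -0.5, -0.1]
opening: 0.0007
time: 10.37
ee_pos: [0.6316, 0.1262, 0.0909]
eef_rot: [-0.0, 0.878, -0.48, 0.0]
force: [0.2, -0.0, 0.3]
opening: 0.0006
t 10.37 tcp [0.6316 0.1262 0.0909] xang -57.31 zax [ 2.e-04 -0.e+00 -1.e+00] F [ 0.23 -0.    0.28] open 0.0006 q7 -1.46
units [-0.63 -0.02  0.03] ('turn', np.float64(-0.03))
```

```bash
for k in 1 2; do python3 -m handwheel '[{"jaw":0,"translation":[-0.07,0,0],"turn":0},{"jaw":0,"translation":[-0.07,0,0],"turn":0}]'; done
python3 -c "
from h import *
go([.622,.1425,.09],-57.1)"
```

```text
time: 10.53
ee_pos: [0.63, 0.129, 0.0909]
eef_rot: [-0.0, 0.877, -0.48, 0.001]
force: [1.6, -1.4, 0.2]
opening: 0.0005
time: 10.7
ee_pos: [0.6276, 0.1329, 0.0909]
eef_rot: [-0.0, 0.877, -0.48, 0.0]
force: [2.9, -0.8, 1.1]
opening: 0.0002
t 10.7 tcp [0.6276 0.1329 0.0909] xang -57.34 zax [ 9.e-04 -1.e-04 -1.e+00] F [ 2.94 -0.77  1.08] open 0.0002 q7 -1.48
units [-0.37 -0.02  0.03] ('turn', np.float64(-0.04))
```

```bash
for k in 1 2; do python3 -m handwheel '[{"jaw":0,"translation":[-0.12,-0.02,0],"turn":-0.33},{"jaw":0,"translation":[-0.13,-0.024,0],"turn":-0.33},{"jaw":0,"translation":[-0.14,-0.024,0],"turn":-0.33},{"jaw":0,"translation":[-0.14,-0.024,0],"turn":-0.33},{"jaw":0,"translation":[-0.14,-0.024,0],"turn":-0.33}]'; done
python3 - <<'E'
from h import *
go([.622,.1425,.09],-57.1)
v=bot.get_state()["ee_pos"][:2]-[.522,.078];print(np.hypot(*v),np.degrees(np.arctan2(v[1],v[0])))
E
```

```text
time: 11.12
ee_pos: [0.6173, 0.1514, 0.0906]
eef_rot: [0.0, 0.916, -0.4, -0.0]
force: [0.5, -2.9, 1.0]
opening: 0.0005
time: 11.53
ee_pos: [0.6054, 0.1678, 0.0907]
eef_rot: [0.0, 0.947, -0.32, -0.0]
force: [0.7, -3.1, 0.5]
opening: 0.0001
t 11.53 tcp [0.6054 0.1678 0.0907] xang -37.31 zax [-1.e-04 -1.e-04 -1.e+00] F [ 0.65 -3.08  0.47] open 0.0001 q7 -1.24
units [0.95 0.34 0.02] ('turn', np.float64(3.3))
0.12255695299084524 47.09029015404278
```

```bash
for k in 1 2; do python3 -m handwheel '[{"jaw":0,"translation":[-0.14,-0.024,0],"turn":-0.36},{"jaw":0,"translation":[-0.14,-0.024,0],"turn":-0.36},{"jaw":0,"translation":[-0.14,-0.024,0],"turn":-0.36},{"jaw":0,"translation":[-0.14,-0.024,0],"turn":-0.36},{"jaw":0,"translation":[-0.14,-0.024,0],"turn":-0.36}]'; done
python3 - <<'E'
from h import *
go([.622,.1425,.09],-57.1)
v=bot.get_state()["ee_pos"][:2]-[.522,.078];print(np.hypot(*v),np.degrees(np.arctan2(v[1],v[0])))
E
```

```text
time: 11.95
ee_pos: [0.59, 0.1824, 0.0908]
eef_rot: [-0.0, 0.973, -0.229, 0.0]
force: [2.2, -2.8, 0.6]
opening: 0.0002
time: 12.37
ee_pos: [0.5721, 0.1938, 0.0909]
eef_rot: [-0.0, 0.991, -0.137, 0.0]
force: [1.6, -2.5, 0.8]
opening: 0.0007
t 12.37 tcp [0.5721 0.1938 0.0909] xang -15.7 zax [ 7.e-04  4.e-04 -1.e+00] F [ 1.6  -2.53  0.76] open 0.0007 q7 -0.99
units [2.06 1.2  0.03] ('turn', np.float64(6.9))
0.12616169453709844 66.60098459765042
```

```bash
for k in 1 2; do python3 -m handwheel '[{"jaw":0,"translation":[-0.14,-0.005,0],"turn":-0.35},{"jaw":0,"translation":[-0.14,-0.005,0],"turn":-0.35},{"jaw":0,"translation":[-0.14,-0.005,0],"turn":-0.35},{"jaw":0,"translation":[-0.14,-0.005,0],"turn":-0.35},{"jaw":0,"translation":[-0.14,-0.005,0],"turn":-0.35}]'; done
python3 - <<'E'
from h import *
go([.622,.1425,.09],-57.1)
v=bot.get_state()["ee_pos"][:2]-[.522,.078];print(np.hypot(*v),np.degrees(np.arctan2(v[1],v[0])))
s=bot.grab_frame("side");t=bot.grab_frame("top")
cv2.imwrite("pics/v6.png",np.hstack([cv2.resize(p["img"][a:a+120,b:b+110],None,fx=3.6,fy=3.6,interpolation=cv2.INTER_CUBIC) for p,a,b in((t,150,200),(s,190,230))]))
E
```

```text
time: 12.78
ee_pos: [0.552, 0.2003, 0.0913]
eef_rot: [-0.001, 0.999, -0.045, 0.001]
force: [2.9, 2.3, -0.3]
opening: 0.0004
time: 13.2
ee_pos: [0.531, 0.2019, 0.0915]
eef_rot: [-0.002, 0.999, 0.047, 0.001]
force: [2.7, 1.8, 0.3]
opening: 0.0004
t 13.2 tcp [0.531  0.2019 0.0915] xang 5.37 zax [ 0.0022  0.0033 -1.    ] F [2.69 1.77 0.25] open 0.0004 q7 -0.72
units [2.83 2.25 0.05] ('turn', np.float64(10.41))
0.1242261304111418 85.8231104252809
```

View pics/v6.png

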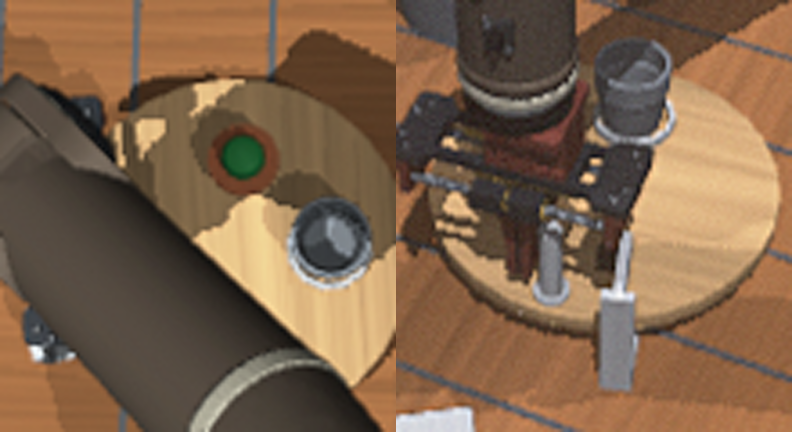

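```bash
for k in 1 2; do python3 -m handwheel '[{"jaw":0,"translation":[-0.07,-0.005,0],"turn":-0.17},{"jaw":0,"translation":[-0.07,-0.005,0],"turn":-0.17},{"jaw":0,"translation":[-0.07,-0.005,0],"turn":-0.17},{"jaw":0,"translation":[-0.07,-0.005,0],"turn":-0.17}]'; done
python3 - <<'E'
from h import *
go([.622,.1425,.09],-57.1)
v=bot.get_state()["ee_pos"][:2]-[.522,.078];print(np.hypot(*v),np.degrees(np.arctan2(v[1],v[0])))
s=bot.grab_frame("side")
cv2.imwrite("pics/v7.png",cv2.resize(s["img"][215:290,250:330],None,fx=6,fy=6,interpolation=cv2.INTER_CUBIC))
E
```

```text
time: 13.63
ee_pos: [0.5224, 0.1996, 0.0909]
eef_rot: [-0.0, 0.997, 0.081, 0.0]
force: [1.9, 2.8, -0.4]
opening: 0.0005
time: 13.97
ee_pos: [0.5138, 0.1981, 0.0907]
eef_rot: [-0.0, 0.993, 0.116, 0.0]
force: [2.3, 2.7, 0.9]
opening: 0.0006
t 13.97 tcp [0.5138 0.1981 0.0907] xang 13.35 zax [ 0.e+00  1.e-04 -1.e+00] F [2.31 2.74 0.89] open 0.0006 q7 -0.62
units [3.08 2.64 0.02] ('turn', np.float64(11.74))
0.12042057708998158 93.91247226607436
```

View pics/v7.png

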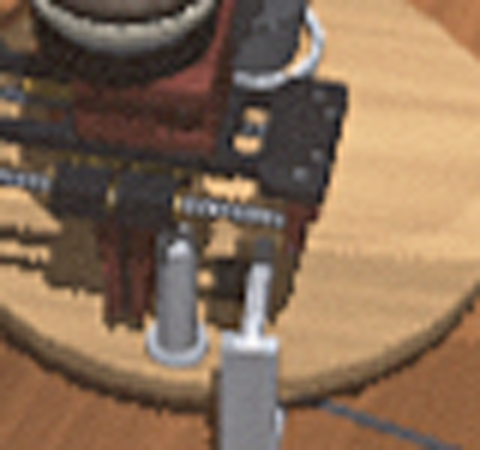

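```bash
for k in 1 2; do python3 -m handwheel '[{"jaw":0,"translation":[-0.035,-0.012,0],"turn":-0.085},{"jaw":0,"translation":[-0.035,-0.012,0],"turn":-0.085},{"jaw":0,"translation":[-0.035,-0.012,0],"turn":-0.085},{"jaw":0,"translation":[-0.035,-0.012,0],"turn":-0.085}]'; done
python3 - <<'E'
from h import *
go([.622,.1425,.09],-57.1)
v=bot.get_state()["ee_pos"][:2]-[.522,.078];print(np.hypot(*v),np.degrees(np.arctan2(v[1],v[0])))
E
```

```text
time: 14.35
ee_pos: [0.5096, 0.1979, 0.0906]
eef_rot: [0.0, 0.991, 0.133, -0.0]
force: [2.8, -0.6, 0.1]
opening: 0.0006
time: 14.68
ee_pos: [0.5055, 0.1984, 0.0907]
eef_rot: [0.0, 0.989, 0.151, 0.0]
force: [8.0, -0.3, -1.8]
opening: 0.0005
t 14.68 tcp [0.5055 0.1984 0.0907] xang 17.36 zax [ 7.e-04 -2.e-04 -1.e+00] F [ 7.98 -0.28 -1.82] open 0.0005 q7 -0.56
units [3.15 2.94 0.03] ('turn', np.float64(12.41))
0.12153378741978009 97.79443150999649
```

```bash
python3 -m handwheel '[{"jaw":0,"translation":[0,0,0],"turn":0}]'; python3 -m handwheel '[{"jaw":0,"translation":[-0.01,0,0],"turn":0},{"jaw":0,"translation":[0,0,0],"turn":0}]'
```

```text
time: 14.77
ee_pos: [0.5056, 0.1985, 0.0908]
eef_rot: [0.0, 0.989, 0.151, 0.0]
force: [4.2, -0.6, -0.5]
opening: 0.0006
time: 14.93
ee_pos: [0.5055, 0.1985, 0.0908]
eef_rot: [-0.0, 0.989, 0.151, 0.001]
force: [5.1, -0.5, -1.4]
opening: 0.0005
```

```bash
python3 -m handwheel '[{"jaw":0,"translation":[-0.02,0,0],"turn":0},{"jaw":0,"translation":[0,0,0],"turn":0}]'; python3 -m handwheel '[{"jaw":0,"translation":[-0.01,0,0],"turn":0},{"jaw":0,"translation":[0,0,0],"turn":0}]';python3 -m handwheel '[{"jaw":0,"translation":[0,0,0],"turn":0}]'
```

```text
time: 15.1
ee_pos: [0.5055, 0.1985, 0.0909]
eef_rot: [-0.0, 0.989, 0.151, 0.001]
force: [6.7, -1.2, -2.9]
opening: 0.0002
time: 15.27
ee_pos: [0.5055, 0.1984, 0.0909]
eef_rot: [-0.0, 0.989, 0.151, 0.001]
force: [8.0, 0.5, -4.0]
opening: 0.0004
time: 15.35
ee_pos: [0.5055, 0.1984, 0.0909]
eef_rot: [-0.0, 0.989, 0.151, 0.001]
force: [7.8, -0.4, -4.1]
opening: 0.0003
```

```bash
python3 -m handwheel '[{"jaw":0,"translation":[-0.012,0,0],"turn":0},{"jaw":0,"translation":[0,0,0],"turn":0},{"jaw":0,"translation":[0,0,0],"turn":0}]'; for k in 1 2 3 4 5; do python3 -m handwheel '[{"jaw":0,"translation":[0,0,0],"turn":0},{"jaw":0,"translation":[0,0,0],"turn":0},{"jaw":0,"translation":[0,0,0],"turn":0}]' | grep -E "force|time|ee_pos"; done
```

```text
time: 15.6
ee_pos: [0.5054, 0.1985, 0.091]
eef_rot: [-0.0, 0.989, 0.151, 0.002]
force: [9.4, -0.2, -3.4]
opening: 0.0006
time: 15.85
ee_pos: [0.5054, 0.1985, 0.091]
force: [7.9, 0.8, -3.0]
time: 16.1
ee_pos: [0.5054, 0.1985, 0.0909]
force: [8.5, 0.2, -4.8]
time: 16.35
ee_pos: [0.5054, 0.1985, 0.091]
force: [9.6, 1.5, -4.5]
time: 16.6
ee_pos: [0.5054, 0.1985, 0.091]
force: [8.9, -0.4, -3.6]
time: 16.85
ee_pos: [0.5054, 0.1985, 0.091]
force: [9.2, 0.2, -4.1]
```

```bash
python3 - <<'E'
from h import *
s=bot.grab_frame("side")
cv2.imwrite("pics/v8.png",cv2.resize(s["img"][205:290,250:335],None,fx=6,fy=6,interpolation=cv2.INTER_CUBIC))
E
```

```text
(no output)
```

View pics/v8.png

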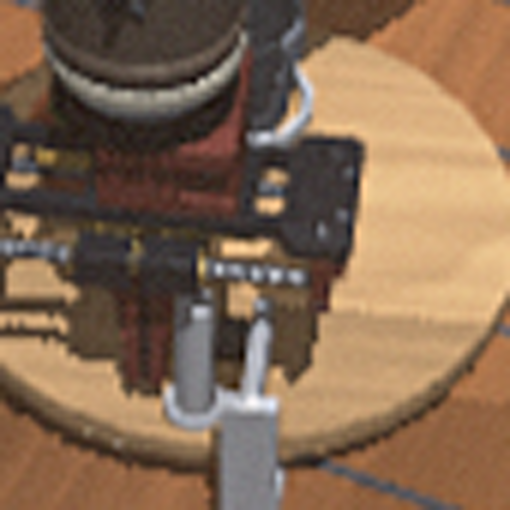

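```bash
python3 -m handwheel '[{"jaw":0,"translation":[0.03,0,0],"turn":0},{"jaw":0,"translation":[0.06,0,0],"turn":0},{"jaw":0,"translation":[0.15,0,0],"turn":0},{"jaw":0,"translation":[0.3,0,0],"turn":0},{"jaw":0,"translation":[0.3,0,0],"turn":0}]'
python3 -m handwheel '[{"jaw":0,"translation":[0,0,-0.5],"turn":0},{"jaw":0,"translation":[0,0,-0.9],"turn":0},{"jaw":0,"translation":[0,0,-0.9],"turn":0},{"jaw":0,"translation":[0,0,-0.9],"turn":0},{"jaw":0,"translation":[0,0,-0.9],"turn":0}]'
python3 -m handwheel '[{"jaw":0,"translation":[0.7,0,-0.5],"turn":0},{"jaw":0,"translation":[0.9,0,0],"turn":0},{"jaw":0,"translation":[0.9,0,0],"turn":0},{"jaw":0,"translation":[0.9,0,0],"turn":0},{"jaw":0,"translation":[0.5,0,0],"turn":0}]'
python3 -m handwheel '[{"jaw":0,"translation":[0,0,0],"turn":0},{"jaw":0,"translation":[0,0,0],"turn":0},{"jaw":0,"translation":[0,0,0],"turn":0}]'
python3 - <<'E'
from h import *
np.set_printoptions(precision=4,suppress=True)
s=bot.grab_frame("side");t=bot.grab_frame("top")
go([.5,.2,.2])
cv2.imwrite("pics/v9.png",np.hstack([cv2.resize(p["img"][a:a+135,b:b+130],None,fx=3,fy=3,interpolation=cv2.INTER_CUBIC) for p,a,b in((t,150,195),(s,180,225))]))
E
```

```text
time: 17.32
ee_pos: [0.5279, 0.2061, 0.0906]
eef_rot: [0.0, 0.989, 0.151, -0.0]
force: [0.3, 0.1, -0.1]
opening: 0.0005
time: 17.73
ee_pos: [0.5279, 0.2062, 0.2149]
eef_rot: [-0.0, 0.989, 0.151, -0.0]
force: [0.6, 0.3, -0.1]
opening: 0.0002
time: 18.15
ee_pos: [0.6421, 0.2411, 0.2282]
eef_rot: [-0.0, 0.989, 0.15, 0.0]
force: [-0.3, -0.3, -0.3]
opening: 0.0001
time: 18.4
ee_pos: [0.6386, 0.2409, 0.2283]
eef_rot: [-0.0, 0.989, 0.151, -0.001]
force: [-0.6, 0.3, -0.6]
opening: 0.0003
t 18.5 tcp [0.6386 0.2406 0.2289] xang 17.36 zax [-0.0002 -0.0003 -1.    ] F [-0.15  0.19  0.52] open 0.0005 q7 -0.42
units [-4.81 -0.09  0.97]
```

View pics/v9.png

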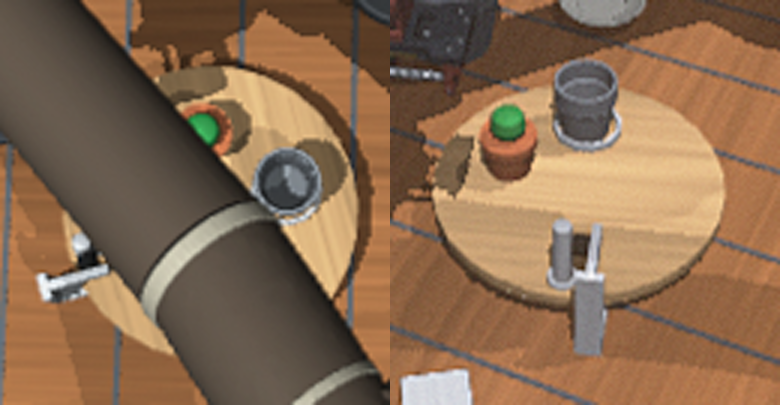

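```bash
python3 - <<'E'
from h import *
s=bot.grab_frame("side");t=bot.grab_frame("top")
x0=onz(t,(195+288/3,150+180/3),.109)[:2]
for ps in([t],[s]): print(fit(ps,"pot",x0,dz=.044,smax=70))
print(bot.get_state()["force"],bot.sign_off())
E
```

```text
(array([0.54320079, 0.00555474]), array([0.402]))
(array([0.54086353, 0.02138088]), array([0.17]))
the job is handed in; nothing more can be done
[ 0.16654815 -1.00567932  0.0023709 ] None
```

The job is handed in. The small grey pot stands in the ring and the turntable is home against the rubber stop. `sign_off` returned no verdict, so I can't confirm it passed.

**What I did**
- I gripped the grey pot by its collar and lowered it into the ring. It was still held while pressing on the platter with about 6 N. I then let go and lifted clear.
- I closed the fingers and pushed the post counter-clockwise along its arc at no more than about 50 mm/s. Push readings on the way were 2–4 N.
- At the stop I pressed for about 1.3 s. The wrist sensor read about 8–9.6 N horizontally, or 8.5–10.6 N in total with a 3–5 N vertical part. The highest reading in the whole push was about 10.6 N, well under 25 N.
- I then backed away slowly and raised the arm clear of everything.

**Last checks**
- The final pictures show the post against the pad and the pot upright in its ring. The cactus and the part of the trowel in view look undisturbed. I did not re-measure the cloche, saucer, large pot, can, planter or trowel.
- The wrist force was at noise level when I handed in.
- My final measurement of the pot's position was not usable. The two cameras disagreed by about 16 mm because the arm hid part of the ring in the top view and the fit was poor. That the pot is within 6 mm therefore rests on the ring's 5 mm of play around the foot, plus how it looks in the pictures.
- I had no direct reading of the turntable angle. That it is home rests on the post not moving further under 10 N, and on the final picture.

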